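# Unpack a tiffin carrier onto the food warmers

### The job

Swing the hold-down bar of the tiffin carrier up and over past upright and leave it open. Then unpack the three tins from the top down, one at a time, and set each one upright inside the collar of the tea-light warmer that matches its size: small tin on the small warmer, medium on medium, large on large. The tins hold food, so keep them level and put them down gently without dropping them.

Things in the scene. Friction and masses are not known exactly. Their poses are not given: they have to be found in the camera images.
- carrier: fixed steel tiffin carrier; round base, 90 mm diameter, 8 mm high; two upright straps 18 mm wide at own y = +62, -62 mm, up to 148 mm high. Origin: underside centre, on the worktop; z up. The tins stand stacked on its axis between the straps, undersides 8 (large), 46 (medium), 84 mm (small) above the origin. The sides towards own +x and -x are open: fingers go down there, closing along x
- bar (a joint): hinge of the hold-down bar (rad): 0 = closed over the stack, 1.57 = upright, 2.1 = open stop. Its axis runs along the carrier's x, at carrier y = +60 mm, z = 140 mm; closed, the bar lies towards carrier -y; its free end rises as the value grows. Stiff hinge: about 1 N at the grip moves it, and it stays where it is left
- bar_grip (a point): centre of the black grip roller at the bar's free end, 14 mm diameter, 34 mm long, lying along the carrier's x; pinch its two ends (closing along the carrier's x), it can turn between the fingers. At joint value q it is at carrier x = 0, y = 60 - 155 cos q mm, z = 140 + 155 sin q mm. Closed, it is 33 mm outside the strap at y = -62 mm, clear all round
- large_tin: covered steel tin, 68 mm diameter, straight wall 4 to 38 mm above its underside, flat lid at 38 mm with a 3 mm raised lip (41 mm in all); foot 61 mm diameter, 4 mm high. Origin: underside centre; own z up. About 0.22 kg
- medium_tin: same kind of tin, 56 mm diameter, foot 49 mm diameter, same heights; stands loosely inside the lip of the large tin's lid. Origin: underside centre. About 0.16 kg
- small_tin: same kind of tin, 44 mm diameter, foot 37 mm diameter, same heights; stands loosely inside the lip of the medium tin's lid; the closed bar is just above it. Origin: underside centre. About 0.11 kg
- large_warmer: largest of three round steel tea-light warmers, fixed to the worktop: collar 84 mm inside, 89 mm outside diameter. The grate on which the tin stands is 40 mm above the worktop, the collar's rim 45 mm. Origin: underside centre, on the worktop; own z up
- medium_warmer: middle-sized warmer, collar 72 mm inside, 77 mm outside diameter, same heights and origin
- small_warmer: smallest warmer, collar 60 mm inside, 65 mm outside diameter, same heights and origin
There are look-alikes about, which are no part of the job. Leave any blue look-alike of the small_tin alone.

How it is judged:
By the outcome, as a careful person would: the job done as asked, in the order asked, and still so for the second after the job is handed in, with the robot touching nothing.
It also fails if it takes over 112 s, if anything falls off the work surface, if the arm or the gripper's body presses on something with over 40 N, if the wrist force passes 120 N, or if a joint passes its speed limit or range.

### The arm

A 7-joint arm with a two-finger parallel gripper is mounted at the origin on a cart in front of the work surface, level with it; the furniture and walls round the work are solid. World frame = base frame: x ahead of the robot, y to its left, z up, the work surface at z = 0. Lengths are in m, angles in rad, forces in N, time in s.
With the tool pointing down it reaches from about 0.4 to 0.85 m from the base axis. Payload 4.5 kg.
Tool frame: the origin (TCP) lies at the very end of the fingers, on their centre line; the grasp point (between the pads) lies 19 mm behind it; z points along the fingers, y is the line along which they close (so a half turn about z gives the same grasp; the last joint's range is limited). The gripper opens to 88 mm and grips with 3 to 60 N. Pads are 18 mm wide; open, the fingers measure 123 mm over their backs; the gripper's body (75 mm by 187 mm) begins 45 mm behind the grasp point.
Start: joints at [-1.152, 0.689, -0.195, 1.565, 0.157, 0.902, -0.215], TCP at [0.235, 0.579, 0.217] pointing down, gripper open.
Joint ranges: [-3.01, 3.01], [-0.46, 2.08], [-1.47, 1.51], [0.13, 2.56], [-1, 4.14], [0.04, 2.09], [-2.66, 2.66]. Speed limits (rad/s): [2.57, 2.57, 3.14, 3.14, 3.14, 3.14, 3.14].

### API

Orientations are given as a unit quaternion [x, y, z, w].
In Python, from plant import r, optics gives the robot as it stands.
- The arm moves only by the tool servo_tool, never from a script. Its arguments are lists of equal length, an entry for each row: "translation": the shift along the tool's x, y, z in m, a list of three; "turn": the turn, a rotation vector about the tool's x, y, z in rad, a list of three. In form: {"translation": [[dx, dy, dz], ...], "turn": [[rx, ry, rz], ...]}. A call has 1 to 10 rows; each row shifts and turns the commanded pose from where the row before left it, along the tool's axes as they then stand; what a row does not reach is not made up. A row lasts 1/8 s, in which the tool goes at most 62.5 mm and 10.7 degrees, less where a joint would pass 70% of its speed; a pose out of reach is approached as far as the arm can. A call is refused whole if a number of a shift passes 0.0625 or a number of a turn 0.188, either way. A call with a gripper value outside its range is refused whole. "grip" is the opening, from 0 (shut) to 1 (fully open), set as the call begins (left out, the last holds). The fingers move at their own pace and stop on an object; "grip_force" is the grip in N (left out, the last holds). Time passes only in rows, so rows that do not move let the fingers close. It gives the time, the measured TCP pose, the force, the opening and the grip force at its end, in the units of the state.
- r.get_state(): the state, without advancing time (a new reading comes with each control period).
- optics.snapshot(name): name is "scene" or "top" or "wrist"; returns a dict with "img" (384x512x3 uint8, red, green, blue), "z_map" (384x512 float32, m along the optical axis (not along the pixel's ray), 0 where there is no reading), "mtx" (3x3 intrinsics, pixels), "R" (3x3) and "t" (3): a world point X has camera coordinates R X + t. Camera axes: x right, y down, z forward; pixel columns grow to the right and rows downward; lengths in m; the calibration is good to about 2 mm. A picture is of the moment at which its call begins.
- r.finish_job(): hands the job in; it is judged then, once.
The state is a dict: "clock": time; "q": joint angles; "qd": joint speeds; "joint_torque": joint torques, N m; "tool_pos": TCP position; "eef_rot": TCP orientation; "contact_force": force on the tool from outside, world axes, zero at the start; "moment": the same for the moment, N m; "opening": opening from 0.0 (shut) to 1.0 (fully open); "finger_force": force on a finger pad.
Only numpy, scipy, OpenCV 4.12 (cv2) and the standard library are available. Lean on these libraries where they do the work, as an engineer would, in place of code of your own. Each camera call takes 0.05 s, during which the arm holds its last target. There are 200 camera calls.

## Working session

There is one attempt and no reset: what is moved stays moved. The work goes in short steps, Python scripts to look and compute and a tool call to move; the robot and the scene stay as the last step left them, time stands still between calls to the robot, and variables do not carry over. Pictures are saved under pics/ and viewed, at most 14 in all, crops included, and the job is handed in when it is done.

Besides the shell and the picture viewer there is one more tool, called after "Request:" as a command line: name --argument value ..., lists and objects as JSON in quotes. servo_tool: Moves the arm, as the interface text tells. Its arguments: {"type":"object","properties":{"translation":{"type":"array"},"turn":{"type":"array"},"grip":{"type":"number"},"grip_force":{"type":"number"}},"required":["translation","turn"]}

```bash
mkdir -p pics
cat > h.py <<'E'
import numpy as np,cv2
from plant import r,optics
def snap(n,save=None):
    s=optics.snapshot(n)
    if save: cv2.imwrite(f'pics/{save}.png',s['img'][:,:,::-1])
    return s
def cloud(s):
    z=s['z_map']; v,u=np.mgrid[:z.shape[0],:z.shape[1]]
    K=s['mtx']; c=np.stack([(u-K[0,2])/K[0,0]*z,(v-K[1,2])/K[1,1]*z,z],-1)
    P=(c-np.array(s['t']))@np.array(s['R']); P[z==0]=np.nan
    return P
E
python3 - <<'E'
from h import *
for n in('scene','top'):
    s=snap(n,n+'0'); np.savez(n+'0.npz',**s)
    R=np.array(s['R']);print(n,(-R.T@s['t']).round(3),R[2].round(3),s['mtx'].round(1).tolist())
print({k:np.round(v,3).tolist() for k,v in r.get_state().items()})
E
```

```text
scene [ 0.007 -0.288  0.716] [ 0.581  0.428 -0.693] [[381.7, 0.0, 260.2], [0.0, 381.7, 192.6], [0.0, 0.0, 1.0]]
top [0.406 0.059 1.012] [ 0.106  0.029 -0.994] [[410.4, 0.0, 259.5], [0.0, 410.4, 188.7], [0.0, 0.0, 1.0]]
{'clock': 0.1, 'q': [-1.152, 0.69, -0.195, 1.566, 0.157, 0.902, -0.215], 'qd': [-0.001, -0.002, -0.0, -0.004, 0.0, -0.001, 0.001], 'joint_torque': [-0.003, -52.851, -1.271, -15.384, -0.053, 0.002, 0.0], 'tool_pos': [0.234, 0.579, 0.217], 'eef_rot': [0.191, 0.982, -0.001, -0.0], 'contact_force': [-0.197, 0.047, -0.526], 'moment': [0.03, -0.009, -0.007], 'finger_force': 0.0, 'opening': 1.0}
```

View pics/scene0.png

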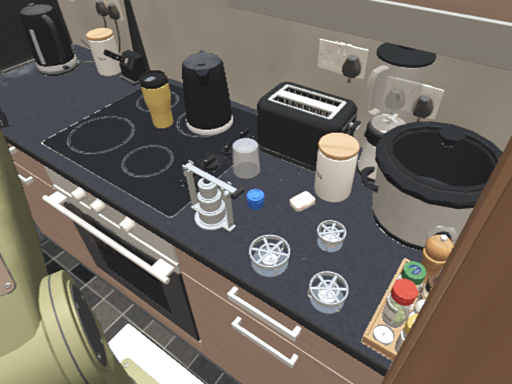

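View pics/top0.png

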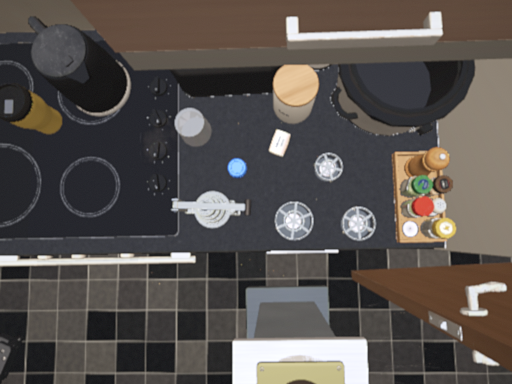

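The scene view shows the carrier at (212,205), the blue look-alike lid at (256,198), and three warmers at (270,255), (328,290) and (331,236). In the top view the carrier is at (212,208), with its black roller at (247,207). The warmers there are at (294,221), (358,223) and (328,167), and the blue look-alike is at (237,167).

```bash
cat > m.py <<'E'
from h import *
from scipy.optimize import least_squares
def load(n): return dict(np.load(n+'0.npz'))
t=load('top'); P=cloud(t)
def circ(Q):
    f=least_squares(lambda p:np.hypot(Q[:,0]-p[0],Q[:,1]-p[1])-p[2],[*np.median(Q[:,:2],0),.04],loss='soft_l1',f_scale=.002)
    return f.x,np.abs(f.fun).mean()
for n,T in(('top',[(294,221),(358,223),(328,167)]),('scene',[(270,255),(328,290),(331,236)])):
    s=load(n);C=cloud(s)
    for (u,v) in T:
        W=C[v-32:v+32,u-32:u+32].reshape(-1,3);W=W[np.isfinite(W[:,0])]
        W=W[(W[:,2]>.015)&(W[:,2]<.06)]
        c=np.median(W[:,:2],0)
        # outer: max radius per angle bin
        for _ in range(4):
            d=W[:,:2]-c;a=(np.arctan2(d[:,1],d[:,0])/(2*np.pi)*36).astype(int);rr=np.hypot(*d.T)
            E=np.array([W[a==k][np.argmax(np.where(rr[a==k]<.06,rr[a==k],0))] for k in np.unique(a)])
            x,e=circ(E);c=x[:2]
        print(n,(u,v),x.round(4),round(e,4),'rimz',np.percentile(W[:,2],[50,95]).round(3))
    # table
    M=np.isfinite(C[...,0])&(abs(C[...,2])<.02)&(C[...,0]>.4)&(C[...,0]<.7)&(abs(C[...,1])<.2);print('table z',np.median(C[M][:,2]))
    # straps etc: high points near carrier
    H=np.isfinite(C[...,0])&(C[...,2]>.12)&(C[...,2]<.17)&(C[...,0]>.35)&(C[...,0]<.7)&(C[...,1]>.03)&(C[...,1]<.35)
    Q=C[H];print(n,'bar pts',len(Q),Q.min(0),Q.max(0));
    dark=s['img'].max(2)<70
    D=C[H&dark];print('dark',len(D),np.median(D,0) if len(D) else '',D.min(0) if len(D) else '',D.max(0) if len(D) else '')
    L=Q; m=L.mean(0); U,S,V=np.linalg.svd(L[:,:2]-m[:2],full_matrices=False);print('dir',V[0],m)
E
python3 m.py
python3 - <<'E'
import cv2,numpy as np
a=cv2.imread('pics/top0.png')[140:250,160:390];b=cv2.imread('pics/scene0.png')[145:245,170:290]
a=cv2.resize(a,(790,378),interpolation=3);b=cv2.resize(b,(264,220),interpolation=3)
c=np.zeros((600,790,3),np.uint8);c[:378]=a;c[380:600,:264]=b
cv2.imwrite('pics/c1.png',c)
E
```

```text
top (294, 221) [0.4337 0.0083 0.0439] 0.0005 rimz [0.04  0.046]
top (358, 223) [ 0.4245 -0.142   0.0381] 0.0004 rimz [0.04  0.046]
top (328, 167) [ 0.56   -0.0772  0.0319] 0.0005 rimz [0.04  0.046]
table z -0.00011047844692180682
top bar pts 858 [0.44538243 0.0313197  0.12002026] [0.69995922 0.27272706 0.16045422]
dark 37 [0.4559093  0.10711368 0.14688353] [0.44539815 0.10476638 0.14358493] [0.47730836 0.11811599 0.14958685]
dir [-0.67144572  0.74105374] [0.47965001 0.1777774  0.14009632]
scene (270, 255) [0.4326 0.005  0.0443] 0.0006 rimz [0.039 0.045]
scene (328, 290) [ 0.4231 -0.1456  0.0385] 0.0006 rimz [0.039 0.045]
scene (331, 236) [ 0.5592 -0.0805  0.0323] 0.0007 rimz [0.039 0.045]
table z -0.0006892119545099521
scene bar pts 680 [0.44251039 0.03035539 0.12001303] [0.69961311 0.26924312 0.15786362]
dark 63 [0.45845898 0.10340547 0.14276349] [0.44251039 0.10016254 0.12590923] [0.4750752  0.21071746 0.14888214]
dir [-0.52736757  0.84963725] [0.47113933 0.174694   0.13799497]
```

View pics/c1.png

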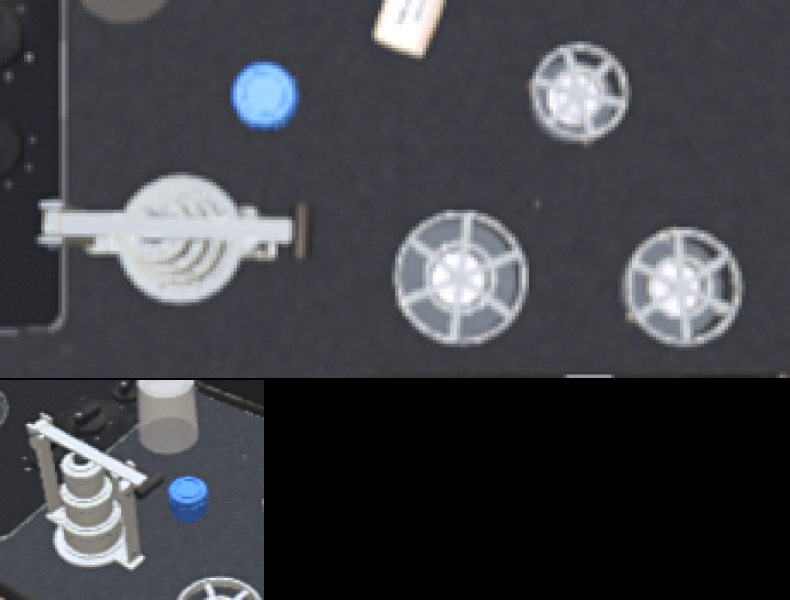

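The crop confirms that the stack stands in the fixed carrier at (212,208) in the top view, and that the separate blue tin at (237,167) is the look-alike to leave alone. The three warmers' measured outer diameters, 88, 76 and 64 mm, match large (294,221), medium (358,223) and small (328,167). Next I measure the carrier.

```bash
cat > m2.py <<'E'
from h import *
from m import circ,load
for n in('top','scene'):
    s=load(n);C=cloud(s);ok=np.isfinite(C[...,0]);X,Y,Z=np.moveaxis(C,-1,0)
    B=ok&(Z>.132)&(Z<.165)&(X>.42)&(X<.52)&(Y>.09)&(Y<.32)
    Q=C[B];print(n,len(Q),Q.min(0).round(3),Q.max(0).round(3))
    for y in np.arange(.10,.29,.02):
        q=Q[(Q[:,1]>y)&(Q[:,1]<y+.02)]
        if len(q):print(' y%.2f'%(y+.01),q.min(0).round(3)[[0,2]],q.max(0).round(3)[[0,2]],len(q))
    br=Q[(Q[:,1]>.13)&(Q[:,1]<.27)]
    mids=np.array([[y,(lambda q:(q.min()+q.max())/2)(br[abs(br[:,1]-y)<.006][:,0])] for y in np.arange(.14,.265,.006) if (abs(br[:,1]-y)<.006).sum()>4])
    p=np.polyfit(mids[:,0],mids[:,1],1);print(' bar centre x = %.4f*y+%.4f'%tuple(p))
    reg=ok&(X>.38)&(X<.56)&(Y>.11)&(Y<.27)
    for lo,hi in((.004,.012),(.04,.053),(.081,.09),(.118,.13)):
        q=C[reg&(Z>lo)&(Z<hi)]
        if len(q)<10: continue
        print(' z',lo,len(q),q.min(0).round(3),q.max(0).round(3),'med z',np.median(q[:,2]).round(4))
        c=np.median(q[:,:2],0)
        for _ in range(6):
            d=q[:,:2]-c;a=(np.arctan2(d[:,1],d[:,0])/(2*np.pi)*36).round().astype(int);rr=np.hypot(*d.T)
            E=np.array([q[a==k][np.argmax(np.where(rr[a==k]<.055,rr[a==k],0))] for k in np.unique(a)])
            x,e=circ(E);c=x[:2]
        print('   fit',x.round(4),round(e,4),len(E))
    # roller by colour
    K=ok&(s['img'].max(2)<90)&(Z>.125)&(Z<.16)&(X>.42)&(X<.51)&(Y>.08)&(Y<.13);q=C[K];print(' roller',len(q),q.min(0).round(4),q.max(0).round(4),q.mean(0).round(4))
    H=ok&(Z>.25)&(X>.2)&(X<.8)&(Y>-.35)&(Y<.5);q=C[H]
    if len(q): print(' high',len(q),q.min(0).round(2),q.max(0).round(2))
E
python3 m2.py | grep -v rimz
```

```text
table z -0.00011047844692180682
top bar pts 858 [0.44538243 0.0313197  0.12002026] [0.69995922 0.27272706 0.16045422]
dark 37 [0.4559093  0.10711368 0.14688353] [0.44539815 0.10476638 0.14358493] [0.47730836 0.11811599 0.14958685]
dir [-0.67144572  0.74105374] [0.47965001 0.1777774  0.14009632]
table z -0.0006892119545099521
scene bar pts 680 [0.44251039 0.03035539 0.12001303] [0.69961311 0.26924312 0.15786362]
dark 63 [0.45845898 0.10340547 0.14276349] [0.44251039 0.10016254 0.12590923] [0.4750752  0.21071746 0.14888214]
dir [-0.52736757  0.84963725] [0.47113933 0.174694   0.13799497]
top 627 [0.445 0.105 0.133] [0.483 0.273 0.152]
 y0.11 [0.445 0.143] [0.477 0.152] 111
 y0.13 [0.456 0.14 ] [0.474 0.148] 60
 y0.15 [0.45 0.14] [0.476 0.148] 80
 y0.17 [0.457 0.14 ] [0.471 0.147] 66
 y0.19 [0.46 0.14] [0.473 0.147] 55
 y0.21 [0.46  0.139] [0.474 0.148] 63
 y0.23 [0.461 0.14 ] [0.474 0.146] 64
 y0.25 [0.46  0.135] [0.481 0.149] 61
 y0.27 [0.455 0.133] [0.483 0.15 ] 67
 bar centre x = 0.0567*y+0.4548
 z 0.004 376 [0.383 0.111 0.004] [0.553 0.269 0.012] med z 0.0079
   fit [0.4666 0.2052 
[... 735 characters left out ...]
45] 38
 y0.23 [0.46  0.139] [0.476 0.144] 40
 y0.25 [0.457 0.133] [0.481 0.147] 56
 y0.27 [0.455 0.134] [0.482 0.148] 35
 bar centre x = 0.0574*y+0.4541
 z 0.004 319 [0.421 0.118 0.004] [0.559 0.269 0.012] med z 0.0077
   fit [0.4739 0.2044 0.0517] 0.0077 25
 z 0.04 232 [0.431 0.123 0.04 ] [0.559 0.267 0.053] med z 0.0453
   fit [0.4664 0.2037 0.0342] 0.0037 28
 z 0.081 152 [0.438 0.137 0.081] [0.49  0.268 0.09 ] med z 0.084
   fit [0.4664 0.204  0.0277] 0.0047 27
 z 0.118 201 [0.445 0.137 0.118] [0.475 0.269 0.129] med z 0.1222
   fit [0.4654 0.203  0.0207] 0.0038 26
 roller 90 [0.4425 0.1002 0.1375] [0.4775 0.1134 0.15  ] [0.4583 0.1055 0.1452]
 high 12711 [ 0.2  -0.3   0.25] [0.8 0.5 0.6]
```

Run:
```python
from h import *
P=cloud(dict(np.load('top0.npz')));
for u,v in((300,20),(360,35),(300,60),(295,85),(192,120),(435,155),(430,205),(420,290),(380,275),(300,300),(300,360),(280,143),(405,80),(90,70)): print((u,v),P[v,u].round(3))
S=cloud(dict(np.load('scene0.npz')))
for u,v in((350,20),(480,300),(330,148),(400,290),(430,255),(245,150)): print('s',(u,v),S[v,u].round(3))
```

```text
(300, 20) [0.638 0.023 0.581]
(360, 35) [ 0.613 -0.039  0.592]
(300, 60) [0.64  0.016 0.47 ]
(295, 85) [0.72  0.003 0.158]
(192, 120) [0.669 0.24  0.088]
(435, 155) [ 0.559 -0.281  0.164]
(430, 205) [ 0.459 -0.285  0.11 ]
(420, 290) [ 0.23  -0.368 -0.226]
(380, 275) [ 0.23  -0.362 -0.65 ]
(300, 300) [ 0.112 -0.054 -0.811]
(300, 360) [ 0.104  0.    -0.001]
(280, 143) [0.623 0.036 0.026]
(405, 80) [ 0.763 -0.267  0.051]
(90, 70) [0.752 0.434 0.193]
s (350, 20) [ 0.638 -0.022  0.476]
s (480, 300) [ 0.191 -0.325  0.494]
s (330, 148) [0.694 0.008 0.157]
s (400, 290) [ 0.447 -0.267  0.113]
s (430, 255) [nan nan nan]
s (245, 150) [0.645 0.229 0.088]
```

Request:
servo_tool --translation '[[0,0,0],[0,0,0],[0,0,0],[0,0,0]]' --turn '[[0,0,0.157],[0,0,0.157],[0,0,0.157],[0,0,0.157]]'

```text
clock: 0.6
tool_pos: [0.2344, 0.5789, 0.2169]
eef_rot: [0.487, 0.873, -0.001, 0.0]
contact_force: [-0.7, -0.5, 0.1]
opening: 1.004
finger_force: 0.0
```

Request:
servo_tool --translation '[[0,0,0],[0,0,0],[0,0,0],[0,0,0]]' --turn '[[0,0,0.1525],[0,0,0.1525],[0,0,0.1525],[0,0,0.1525]]'

```text
clock: 1.1
tool_pos: [0.2343, 0.579, 0.217]
eef_rot: [0.727, 0.687, -0.001, 0.0]
contact_force: [0.2, 0.3, 0.8]
opening: 1.001
finger_force: 0.0
```

Request:
servo_tool --translation '[[-0.0456,0.0253,0],[-0.0456,0.0253,0],[-0.0456,0.0253,0],[-0.0456,0.0253,0],[-0.0456,0.0253,0],[-0.0456,0.0253,0],[-0.0456,0.0253,0],[-0.0456,0.0253,0],[-0.0456,0.0253,0],[-0.0456,0.0253,0]]' --turn '[[0,0,0],[0,0,0],[0,0,0],[0,0,0],[0,0,0],[0,0,0],[0,0,0],[0,0,0],[0,0,0],[0,0,0]]' --grip 0.7

```text
clock: 2.35
tool_pos: [0.464, 0.1093, 0.2173]
eef_rot: [0.725, 0.689, -0.0, -0.0]
contact_force: [1.2, 0.9, 0.1]
opening: 0.698
finger_force: 0.0
```

Run:
```python
from h import *
s=snap('wrist','w1');C=cloud(s);ok=np.isfinite(C[...,0]);X,Y,Z=np.moveaxis(C,-1,0)
print(r.get_state()['tool_pos'], 'q',np.round(r.get_state()['q'],2))
K=ok&(s['img'].max(2)<90)&(Z>.125)&(Z<.16)&(X>.42)&(X<.51)&(Y>.08)&(Y<.13);q=C[K];print(' roller',len(q),q.min(0).round(4),q.max(0).round(4),q.mean(0).round(4)) if K.sum() else 0
v,u=np.where(K); print(u.mean(),v.mean()) if K.sum() else 0
```

```text
[0.46732051 0.10068525 0.21758469] q [-0.37  0.5   0.09  2.01 -0.07  0.64 -0.3 ]
 roller 388 [0.4437 0.1012 0.1434] [0.4779 0.1153 0.1515] [0.4585 0.1092 0.1485]
248.16237113402062 191.36082474226805
```

View pics/w1.png

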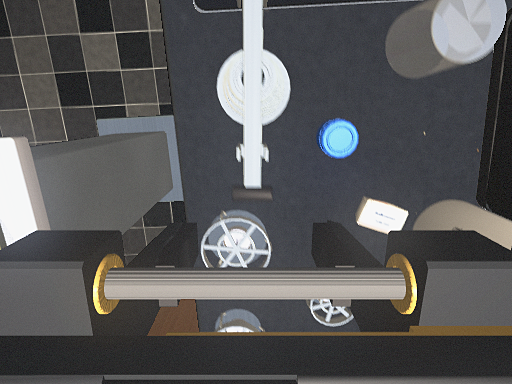

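The wrist view shows the bar running down the column at x≈250, with the dark roller at (252,192). It measures (0.461, 0.108), which agrees with the other two views.

Request:
servo_tool --translation '[[0,0,0],[0,0,0.016],[0,0,0.016],[0,0,0.016],[0,0,0]]' --turn '[[0,0,0],[0,0,0],[0,0,0],[0,0,0],[0,0,0]]'

```text
clock: 3.02
tool_pos: [0.462, 0.1123, 0.1685]
eef_rot: [0.724, 0.69, -0.001, -0.001]
contact_force: [-0.1, 0.7, 0.1]
opening: 0.701
finger_force: 0.0
```

Request:
servo_tool --translation '[[0,0,0.012],[0,0,0.012],[0,0,0.012],[0,0,0.01],[0,0,0],[0,0,0]]' --turn '[[0,0,0],[0,0,0],[0,0,0],[0,0,0],[0,0,0],[0,0,0]]'

```text
clock: 3.78
tool_pos: [0.4637, 0.1108, 0.1235]
eef_rot: [0.725, 0.688, 0.0, 0.0]
contact_force: [0.7, 0.4, -0.3]
opening: 0.696
finger_force: 0.0
```

Run:
```python
from h import *
s=r.get_state();print(s['tool_pos'].round(4) if hasattr(s['tool_pos'],'round') else s['tool_pos'],s['eef_rot'],s['contact_force'])
```

```text
[0.4637 0.1108 0.1235] [7.25302824e-01 6.88429952e-01 1.19856226e-04 3.63727169e-05] [ 0.70841621  0.42305408 -0.294212  ]
```

Request:
servo_tool --translation '[[-0.002,-0.0025,0.0015],[0,0,0],[0,0,0],[0,0,0],[0,0,0],[0,0,0],[0,0,0]]' --turn '[[0,0,0],[0,0,0],[0,0,0],[0,0,0],[0,0,0],[0,0,0],[0,0,0]]' --grip 0.2 --grip_force 15

```text
clock: 4.65
tool_pos: [0.461, 0.1089, 0.1219]
eef_rot: [0.725, 0.689, 0.0, -0.0]
contact_force: [-0.0, -0.4, -0.2]
opening: 0.38
finger_force: 15.0
```

```bash
python3 -c "
import numpy as np
q=np.linspace(0,2.05,19)
x=-.155*np.cos(q);z=-.155*np.sin(q)
print([[round(a,4),0,round(b,4)] for a,b in zip(np.diff(x),np.diff(z))])"
```

```text
[[np.float64(0.001), 0, np.float64(-0.0176)], [np.float64(0.003), 0, np.float64(-0.0174)], [np.float64(0.005), 0, np.float64(-0.0169)], [np.float64(0.0068), 0, np.float64(-0.0163)], [np.float64(0.0087), 0, np.float64(-0.0154)], [np.float64(0.0103), 0, np.float64(-0.0143)], [np.float64(0.0119), 0, np.float64(-0.013)], [np.float64(0.0133), 0, np.float64(-0.0116)], [np.float64(0.0145), 0, np.float64(-0.01)], [np.float64(0.0156), 0, np.float64(-0.0083)], [np.float64(0.0164), 0, np.float64(-0.0065)], [np.float64(0.017), 0, np.float64(-0.0046)], [np.float64(0.0175), 0, np.float64(-0.0026)], [np.float64(0.0176), 0, np.float64(-0.0006)], [np.float64(0.0176), 0, np.float64(0.0014)], [np.float64(0.0173), 0, np.float64(0.0034)], [np.float64(0.0168), 0, np.float64(0.0054)], [np.float64(0.0161), 0, np.float64(0.0072)]]
```

Request:
servo_tool --translation '[[0.001,0,-0.0176],[0.003,0,-0.0174],[0.005,0,-0.0169],[0.0068,0,-0.0163],[0.0087,0,-0.0154],[0.0103,0,-0.0143],[0.0119,0,-0.013],[0.0133,0,-0.0116],[0.0145,0,-0.01]]' --turn '[[0,0,0],[0,0,0],[0,0,0],[0,0,0],[0,0,0],[0,0,0],[0,0,0],[0,0,0],[0,0,0]]'

```text
clock: 5.78
tool_pos: [0.4652, 0.1852, 0.2543]
eef_rot: [0.725, 0.689, 0.001, -0.0]
contact_force: [4.5, 4.7, -12.6]
opening: 0.377
finger_force: 15.0
```

Request:
servo_tool --translation '[[0.0156,0,-0.0083],[0.0164,0,-0.0065],[0.017,0,-0.0046],[0.0175,0,-0.0026],[0.0176,0,-0.0006],[0.0176,0,0.0014],[0.0173,0,0.0034],[0.0168,0,0.0054],[0.0161,0,0.0072],[0,0,0]]' --turn '[[0,0,0],[0,0,0],[0,0,0],[0,0,0],[0,0,0],[0,0,0],[0,0,0],[0,0,0],[0,0,0],[0,0,0]]'

```text
clock: 7.02
tool_pos: [0.4739, 0.3393, 0.2603]
eef_rot: [0.724, 0.689, 0.003, -0.001]
contact_force: [3.0, 2.6, 5.1]
opening: 0.374
finger_force: 15.0
```

Request:
servo_tool --translation '[[0,0,0],[0,0,0],[0,0,0],[0,0,0]]' --turn '[[0,0,0],[0,0,0],[0,0,0],[0,0,0]]' --grip 0.75

```text
clock: 7.52
tool_pos: [0.4723, 0.3348, 0.2594]
eef_rot: [0.725, 0.688, -0.0, -0.0]
contact_force: [0.2, -0.4, -0.2]
opening: 0.746
finger_force: 0.0
```

Request:
servo_tool --translation '[[0,0,-0.015],[0,0,-0.02],[0,0,-0.02],[0,0,0],[0,0,0]]' --turn '[[0,0,0],[0,0,0],[0,0,0],[0,0,0],[0,0,0]]'

```text
clock: 8.15
tool_pos: [0.4724, 0.3348, 0.3144]
eef_rot: [0.725, 0.688, -0.0, -0.0]
contact_force: [0.1, -0.1, -0.3]
opening: 0.751
finger_force: 0.0
```

```bash
cat > lk.py <<'E'
from h import *
import sys
k=sys.argv[1]
s=snap('scene');a=s['img'][100:320,150:390,::-1];a=cv2.resize(a,(480,440),interpolation=3)
w=snap('wrist');b=cv2.resize(w['img'][:,:,::-1],(310,232))
c=np.zeros((440,790,3),np.uint8);c[:,:480]=a;c[:232,480:]=b
cv2.imwrite(f'pics/{k}.png',c);np.savez('w.npz',**w);np.savez('s.npz',**s)
print(np.round(r.get_state()['tool_pos'],4),r.get_state()['clock'])
E
python3 lk.py b1
python3 - <<'E'
from h import *
C=cloud(dict(np.load('w.npz')));ok=np.isfinite(C[...,0]);X,Y,Z=np.moveaxis(C,-1,0)
for n in('w','s'):
    C=cloud(dict(np.load(n+'.npz')));X,Y,Z=np.moveaxis(C,-1,0);im=np.load(n+'.npz')['img']
    K=(abs(X-.474)<.02)&(Y>.26)&(Y<.38)&(Z>.1)&(Z<.29)&(im.max(2)<90);q=C[K];print(n,K.sum(),q.mean(0),q.min(0),q.max(0)) if K.sum() else 0
E
```

```text
[0.4722 0.3347 0.3139] 8.25
w 264 [0.47381963 0.33284058 0.27661781] [0.45624815 0.27591003 0.20241442] [0.49045998 0.33950918 0.28711447]
s 115 [0.46886189 0.30543937 0.24536796] [0.45564108 0.27047821 0.19299998] [0.48770778 0.33887681 0.28484373]
```

View pics/b1.png

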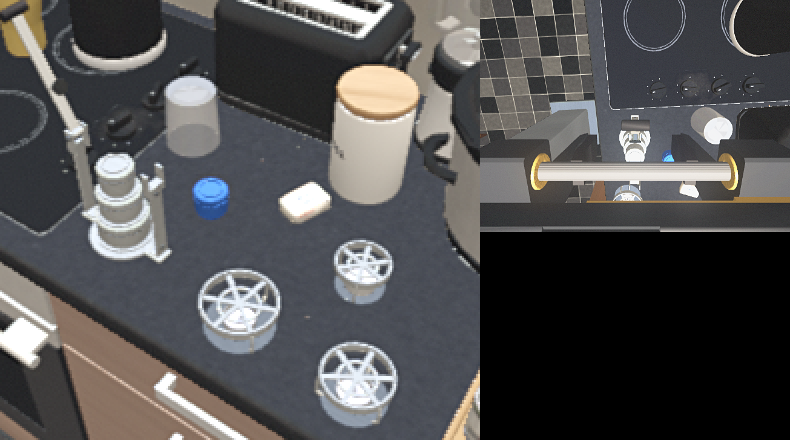

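The bar now leans well past upright: the roller measures y 0.335, z 0.277, beyond the hinge at y 0.265. In the left half of the composite the roller is at (15,12), and the three-tin stack, now open, is around (120,205).

Request:
servo_tool --translation '[[-0.015,0,0],[-0.025,0,0],[-0.03,0.001,0],[-0.03,0,0],[-0.02,0,0],[-0.01,0,0],[0,0,0.02],[0,0,0.03],[0,0,0.03],[0,0,0.03]]' --turn '[[0,0,0],[0,0,0],[0,0,0],[0,0,0],[0,0,0],[0,0,0],[0,0,0],[0,0,0],[0,0,0],[0,0,0]]'

```text
clock: 9.5
tool_pos: [0.4671, 0.206, 0.2037]
eef_rot: [0.725, 0.689, 0.0, -0.0]
contact_force: [0.2, -0.4, -0.2]
opening: 0.747
finger_force: 0.0
```

Request:
servo_tool --translation '[[0,0,0.02],[0,0,0.01],[0,0,0],[0,0,0],[0,0,0]]' --turn '[[0,0,0],[0,0,0],[0,0,0],[0,0,0],[0,0,0]]'

```text
clock: 10.12
tool_pos: [0.4675, 0.2054, 0.1754]
eef_rot: [0.725, 0.688, 0.001, 0.0]
contact_force: [-0.9, 1.4, 0.1]
opening: 0.751
finger_force: 0.0
```

```bash
python3 lk.py b2
python3 - <<'E'
from h import *
from scipy.optimize import least_squares
for n in('w','s'):
    d=dict(np.load(n+'.npz'));C=cloud(d);X,Y,Z=np.moveaxis(C,-1,0)
    K=(abs(X-.466)<.03)&(abs(Y-.2045)<.03)&(Z>.118)&(Z<.130);v,u=np.where(K);q=C[K]
    if len(q)>5: print(n,len(q),q.min(0).round(4),q.max(0).round(4),((q.min(0)+q.max(0))/2).round(4),u.mean(),v.mean())
E
```

```text
[0.4673 0.2053 0.1752] 10.225
w 2281 [0.4444 0.1808 0.1181] [0.4874 0.2244 0.1275] [0.4659 0.2026 0.1228] 253.09688733011836 198.31214379658044
s 185 [0.4442 0.182  0.118 ] [0.4877 0.2257 0.1258] [0.466  0.2039 0.1219] 207.26486486486488 182.56756756756758
```

Request:
servo_tool --translation '[[-0.0015,-0.001,0.015],[0,0,0.02],[0,0,0.02],[0,0,0.015],[0,0,0.008],[0,0,0.003],[0,0,0],[0,0,0]]' --turn '[[0,0,0],[0,0,0],[0,0,0],[0,0,0],[0,0,0],[0,0,0],[0,0,0],[0,0,0]]'

```text
clock: 11.22
tool_pos: [0.4662, 0.2038, 0.0941]
eef_rot: [0.725, 0.688, 0.0, 0.0]
contact_force: [-1.0, -1.0, -0.4]
opening: 0.751
finger_force: 0.0
```

Request:
servo_tool --translation '[[0,0,0],[0,0,0],[0,0,0],[0,0,0],[0,0,0],[0,0,0]]' --turn '[[0,0,0],[0,0,0],[0,0,0],[0,0,0],[0,0,0],[0,0,0]]' --grip 0.3 --grip_force 15

```text
clock: 11.98
tool_pos: [0.4661, 0.2037, 0.0937]
eef_rot: [0.725, 0.688, 0.0, 0.0]
contact_force: [1.0, 0.0, 2.9]
opening: 0.485
finger_force: 15.0
```

Request:
servo_tool --translation '[[0,0,-0.005],[0,0,-0.012],[0,0,-0.02],[0,0,-0.024],[0,0,-0.02],[0,0,-0.015],[0,0,-0.008],[0,0,-0.002]]' --turn '[[0,0,0],[0,0,0],[0,0,0],[0,0,0],[0,0,0],[0,0,0],[0,0,0],[0,0,0]]' --grip 0.3

```text
clock: 12.98
tool_pos: [0.4659, 0.2037, 0.2001]
eef_rot: [0.725, 0.689, 0.0, 0.0]
contact_force: [0.1, -0.4, -1.0]
opening: 0.49
finger_force: 15.0
```

Request:
servo_tool --translation '[[-0.0083,0.0033,0],[-0.0194,0.0077,0],[-0.0305,0.012,0],[-0.0388,0.0153,0],[-0.0415,0.0164,0],[-0.0415,0.0164,0],[-0.0388,0.0153,0],[-0.0305,0.012,0],[-0.0194,0.0077,0],[-0.0082,0.0034,0]]' --turn '[[0,0,0],[0,0,0],[0,0,0],[0,0,0],[0,0,0],[0,0,0],[0,0,0],[0,0,0],[0,0,0],[0,0,0]]'

```text
clock: 14.22
tool_pos: [0.5606, -0.0797, 0.1991]
eef_rot: [0.726, 0.688, -0.0, -0.0]
contact_force: [-0.9, 0.6, -1.3]
opening: 0.486
finger_force: 15.0
```

Request:
servo_tool --translation '[[0,0,0],[0,0,0],[0,0,0.01],[0,0,0.02],[0,0,0.025],[0,0,0.025],[0,0,0.02],[0,0,0.01],[0,0,0],[0,0,0]]' --turn '[[0,0,0],[0,0,0],[0,0,0],[0,0,0],[0,0,0],[0,0,0],[0,0,0],[0,0,0],[0,0,0],[0,0,0]]'

```text
clock: 15.48
tool_pos: [0.5614, -0.0785, 0.0902]
eef_rot: [0.725, 0.689, 0.0, 0.0]
contact_force: [1.0, 0.3, -1.7]
opening: 0.488
finger_force: 15.0
```

```bash
python3 lk.py b3
```

```text
[ 0.5614 -0.0785  0.0904] 15.575
```

View pics/b3.png

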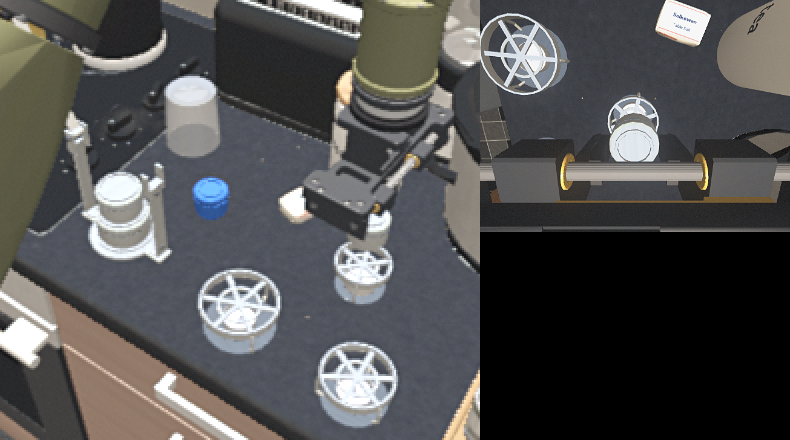

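The tin is level in the grip over the small warmer (composite left at (370,225), warmer at (362,270)). I lower it now.

Request:
servo_tool --translation '[[0,-0.0016,0.006],[0,0,0.01],[0,0,0.01],[0,0,0.006],[0,0,0.003],[0,0,0.002],[0,0,0.002],[0,0,0.001],[0,0,0],[0,0,0]]' --turn '[[0,0,0],[0,0,0],[0,0,0],[0,0,0],[0,0,0],[0,0,0],[0,0,0],[0,0,0],[0,0,0],[0,0,0]]'

```text
clock: 16.82
tool_pos: [0.5593, -0.0784, 0.0498]
eef_rot: [0.725, 0.688, 0.0, 0.0]
contact_force: [-0.3, 0.3, 1.8]
opening: 0.485
finger_force: 15.0
```

Request:
servo_tool --translation '[[0,0,0],[0,0,0],[0,0,0],[0,0,0]]' --turn '[[0,0,0],[0,0,0],[0,0,0],[0,0,0]]' --grip 0.85

```text
clock: 17.32
tool_pos: [0.5593, -0.0784, 0.0496]
eef_rot: [0.725, 0.688, 0.0, -0.0]
contact_force: [-0.4, 0.8, 0.3]
opening: 0.848
finger_force: 0.0
```

Request:
servo_tool --translation '[[0,0,-0.005],[0,0,-0.015],[0,0,-0.025],[0,0,-0.03],[0,0,-0.03],[0,0,-0.025],[0,0,-0.02],[0,0,0]]' --turn '[[0,0,0],[0,0,0],[0,0,0],[0,0,0],[0,0,0],[0,0,0],[0,0,0],[0,0,0]]'

```text
clock: 18.32
tool_pos: [0.5605, -0.0786, 0.2019]
eef_rot: [0.725, 0.688, 0.002, 0.002]
contact_force: [-0.7, 0.0, -0.0]
opening: 0.844
finger_force: 0.0
```

Request:
servo_tool --translation '[[0.0083,-0.0033,0],[0.0194,-0.0077,0],[0.0305,-0.012,0],[0.0388,-0.0153,0],[0.0415,-0.0164,0],[0.0415,-0.0164,0],[0.0388,-0.0153,0],[0.0305,-0.012,0],[0.0194,-0.0077,0],[0.0082,-0.0026,0]]' --turn '[[0,0,0],[0,0,0],[0,0,0],[0,0,0],[0,0,0],[0,0,0],[0,0,0],[0,0,0],[0,0,0],[0,0,0]]'

```text
clock: 19.58
tool_pos: [0.463, 0.2061, 0.199]
eef_rot: [0.724, 0.69, -0.001, -0.001]
contact_force: [-0.8, 0.8, -0.1]
opening: 0.849
finger_force: 0.0
```

Request:
servo_tool --translation '[[0,0,0],[0,0,0.01],[0,0,0.02],[0,0,0.02],[0,0,0.01],[0,0,0],[0,0,0]]' --turn '[[0,0,0],[0,0,0],[0,0,0],[0,0,0],[0,0,0],[0,0,0],[0,0,0]]'

```text
clock: 20.45
tool_pos: [0.4656, 0.2036, 0.14]
eef_rot: [0.725, 0.688, 0.0, 0.0]
contact_force: [0.2, 0.3, -0.0]
opening: 0.852
finger_force: 0.0
```

```bash
cat > lid.py <<'E'
from h import *
import sys
def lid(n,x,y,z,R):
    d=dict(np.load(n+'.npz'));C=cloud(d);X,Y,Z=np.moveaxis(C,-1,0)
    K=(abs(X-x)<R+.01)&(abs(Y-y)<R+.01)&(Z>z-.005)&(Z<z+.007);q=C[K]
    if len(q)>5: print(n,len(q),'span',np.ptp(q,0).round(4),'mid',((q.min(0)+q.max(0))/2).round(4),'medz',np.median(q[:,2]).round(4))
for n in('w','s'): lid(n,*map(float,sys.argv[1:5]))
E
python3 lk.py b4; python3 lid.py .466 .2035 .085 .028; echo small; python3 lid.py .56 -.079 .079 .022
```

```text
[0.4656 0.2039 0.1402] 20.55
w 3637 span [0.0556 0.0553 0.0096] mid [0.4662 0.2027 0.0849] medz 0.0848
s 299 span [0.0529 0.0552 0.0084] mid [0.465  0.2017 0.0842] medz 0.0834
small
s 228 span [0.0435 0.043  0.0087] mid [ 0.5583 -0.0791  0.0785] medz 0.0773
```

View pics/b4.png

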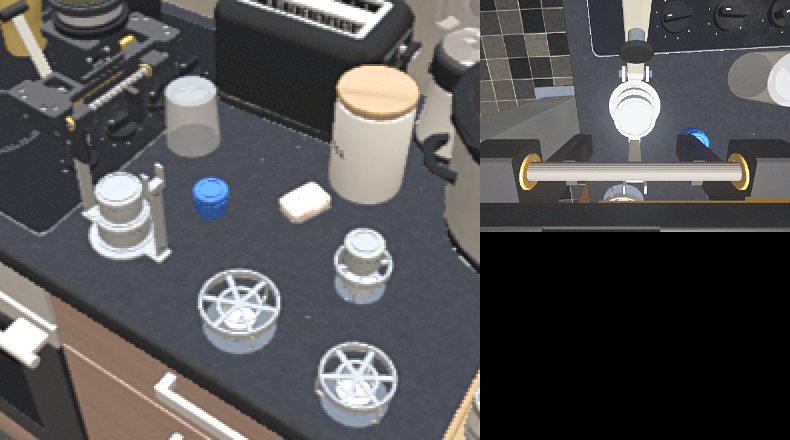

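The small tin stands upright and centred on the small warmer (composite left at (365,250)), with its lid at about 0.078 m. The medium and large tins have not moved. Next is the medium tin.

Request:
servo_tool --translation '[[-0.0005,0.0005,0.01],[0,0,0.02],[0,0,0.022],[0,0,0.018],[0,0,0.01],[0,0,0.004],[0,0,0],[0,0,0]]' --turn '[[0,0,0],[0,0,0],[0,0,0],[0,0,0],[0,0,0],[0,0,0],[0,0,0],[0,0,0]]'

```text
clock: 21.55
tool_pos: [0.4659, 0.2033, 0.0561]
eef_rot: [0.725, 0.688, 0.0, 0.0]
contact_force: [-1.1, -0.2, -0.8]
opening: 0.852
finger_force: 0.0
```

Request:
servo_tool --translation '[[0,0,0],[0,0,0],[0,0,0],[0,0,0],[0,0,0],[0,0,0]]' --turn '[[0,0,0],[0,0,0],[0,0,0],[0,0,0],[0,0,0],[0,0,0]]' --grip 0.4 --grip_force 18

```text
clock: 22.3
tool_pos: [0.4659, 0.2034, 0.0559]
eef_rot: [0.725, 0.688, 0.0, 0.0]
contact_force: [-1.0, -0.1, 5.1]
opening: 0.623
finger_force: 18.0
```

Request:
servo_tool --translation '[[0,0,-0.005],[0,0,-0.012],[0,0,-0.02],[0,0,-0.026],[0,0,-0.028],[0,0,-0.024],[0,0,-0.018],[0,0,-0.009],[0,0,-0.002]]' --turn '[[0,0,0],[0,0,0],[0,0,0],[0,0,0],[0,0,0],[0,0,0],[0,0,0],[0,0,0],[0,0,0]]'

```text
clock: 23.42
tool_pos: [0.4655, 0.2032, 0.2]
eef_rot: [0.725, 0.688, 0.0, 0.0]
contact_force: [-0.2, 0.5, -2.4]
opening: 0.622
finger_force: 18.0
```

Request:
servo_tool --translation '[[-0.0105,-0.0007,0],[-0.0244,-0.0015,0],[-0.0384,-0.0024,0],[-0.0489,-0.0031,0],[-0.0524,-0.0033,0],[-0.0524,-0.0033,0],[-0.0489,-0.0031,0],[-0.0384,-0.0024,0],[-0.0244,-0.0015,0],[-0.0105,-0.0008,0]]' --turn '[[0,0,0],[0,0,0],[0,0,0],[0,0,0],[0,0,0],[0,0,0],[0,0,0],[0,0,0],[0,0,0],[0,0,0]]'

```text
clock: 24.68
tool_pos: [0.424, -0.1462, 0.1991]
eef_rot: [0.726, 0.687, -0.001, -0.001]
contact_force: [-0.4, 0.4, -1.5]
opening: 0.623
finger_force: 18.0
```

Request:
servo_tool --translation '[[0,0,0],[0,0,0],[0,0,0.01],[0,0,0.02],[0,0,0.025],[0,0,0.025],[0,0,0.02],[0,0,0.01],[0,0,0],[0,0,0]]' --turn '[[0,0,0],[0,0,0],[0,0,0],[0,0,0],[0,0,0],[0,0,0],[0,0,0],[0,0,0],[0,0,0],[0,0,0]]'

```text
clock: 25.92
tool_pos: [0.4258, -0.1443, 0.09]
eef_rot: [0.725, 0.689, 0.0, 0.0]
contact_force: [0.7, 0.4, -1.8]
opening: 0.619
finger_force: 18.0
```

```bash
python3 lk.py b5
```

```text
[ 0.4258 -0.1444  0.0902] 26.025
```

View pics/b5.png

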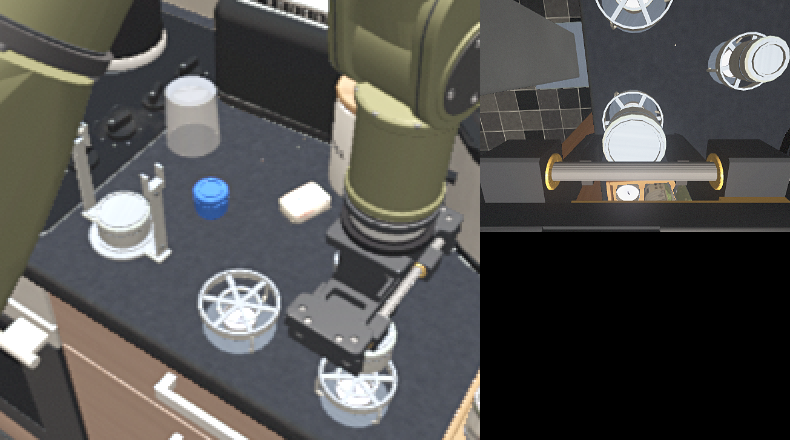

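The medium tin hangs level over the medium warmer (left (375,345), warmer at (357,385)). I lower it.

Request:
servo_tool --translation '[[0,-0.0018,0.006],[0,0,0.01],[0,0,0.01],[0,0,0.006],[0,0,0.003],[0,0,0.002],[0,0,0.002],[0,0,0.001],[0,0,0],[0,0,0]]' --turn '[[0,0,0],[0,0,0],[0,0,0],[0,0,0],[0,0,0],[0,0,0],[0,0,0],[0,0,0],[0,0,0],[0,0,0]]'

```text
clock: 27.28
tool_pos: [0.4237, -0.1443, 0.0498]
eef_rot: [0.725, 0.689, 0.0, 0.0]
contact_force: [0.1, 0.3, 2.2]
opening: 0.624
finger_force: 18.0
```

Request:
servo_tool --translation '[[0,0,0],[0,0,0],[0,0,0],[0,0,0]]' --turn '[[0,0,0],[0,0,0],[0,0,0],[0,0,0]]' --grip 1.0

```text
clock: 27.78
tool_pos: [0.4236, -0.1443, 0.0495]
eef_rot: [0.725, 0.688, 0.0, -0.0]
contact_force: [0.4, -0.5, -0.0]
opening: 1.0
finger_force: 0.0
```

Request:
servo_tool --translation '[[0,0,-0.005],[0,0,-0.015],[0,0,-0.025],[0,0,-0.03],[0,0,-0.03],[0,0,-0.025],[0,0,-0.02],[0,0,0]]' --turn '[[0,0,0],[0,0,0],[0,0,0],[0,0,0],[0,0,0],[0,0,0],[0,0,0],[0,0,0]]'

```text
clock: 28.78
tool_pos: [0.4243, -0.1445, 0.2008]
eef_rot: [0.725, 0.688, 0.001, 0.001]
contact_force: [-0.5, -0.6, -0.5]
opening: 1.001
finger_force: 0.0
```

Request:
servo_tool --translation '[[0.0105,0.0007,0],[0.0244,0.0015,0],[0.0384,0.0024,0],[0.0489,0.0031,0],[0.0524,0.0033,0],[0.0524,0.0033,0],[0.0489,0.0031,0],[0.0384,0.0024,0],[0.0244,0.0015,0],[0.0105,0.001,0]]' --turn '[[0,0,0],[0,0,0],[0,0,0],[0,0,0],[0,0,0],[0,0,0],[0,0,0],[0,0,0],[0,0,0],[0,0,0]]'

```text
clock: 30.02
tool_pos: [0.4628, 0.2053, 0.1984]
eef_rot: [0.724, 0.69, -0.001, -0.001]
contact_force: [-0.3, 0.4, 0.0]
opening: 1.001
finger_force: 0.0
```

Request:
servo_tool --translation '[[0,0,0],[0,0,0.015],[0,0,0.025],[0,0,0.03],[0,0,0.02],[0,0,0.01],[0,0,0],[0,0,0]]' --turn '[[0,0,0],[0,0,0],[0,0,0],[0,0,0],[0,0,0],[0,0,0],[0,0,0],[0,0,0]]'

```text
clock: 31.02
tool_pos: [0.4645, 0.2031, 0.1003]
eef_rot: [0.725, 0.688, 0.001, 0.0]
contact_force: [-0.7, 0.4, 0.7]
opening: 0.997
finger_force: 0.0
```

```bash
python3 lk.py b6; python3 lid.py .466 .2035 .047 .034; echo med; python3 lid.py .424 -.144 .079 .028
```

```text
[0.4644 0.2034 0.1004] 31.125
w 5447 span [0.0675 0.0674 0.0096] mid [0.4659 0.2026 0.0469] medz 0.0468
s 420 span [0.0669 0.0639 0.0086] mid [0.4656 0.2012 0.0463] medz 0.0453
med
s 546 span [0.0558 0.0554 0.0086] mid [ 0.423  -0.1446  0.0786] medz 0.0775
```

View pics/b6.png

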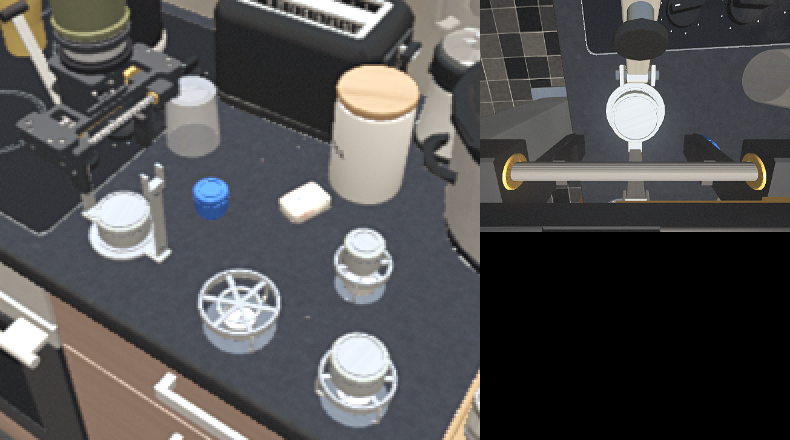

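The medium tin is seated upright on the medium warmer (left (358,360)), and the large tin is ready at (125,215). Next is the large tin.

Request:
servo_tool --translation '[[-0.0005,0.0013,0.01],[0,0,0.02],[0,0,0.02],[0,0,0.016],[0,0,0.01],[0,0,0.004],[0,0,0.002],[0,0,0],[0,0,0]]' --turn '[[0,0,0],[0,0,0],[0,0,0],[0,0,0],[0,0,0],[0,0,0],[0,0,0],[0,0,0],[0,0,0]]'

```text
clock: 32.25
tool_pos: [0.4655, 0.2029, 0.018]
eef_rot: [0.725, 0.688, 0.0, 0.0]
contact_force: [0.3, 0.4, 0.5]
opening: 1.0
finger_force: 0.0
```

Request:
servo_tool --translation '[[0,0,0],[0,0,0],[0,0,0],[0,0,0],[0,0,0],[0,0,0]]' --turn '[[0,0,0],[0,0,0],[0,0,0],[0,0,0],[0,0,0],[0,0,0]]' --grip 0.5 --grip_force 22

```text
clock: 33.0
tool_pos: [0.4655, 0.2028, 0.0177]
eef_rot: [0.725, 0.688, 0.0, 0.0]
contact_force: [-0.2, -0.3, 2.7]
opening: 0.756
finger_force: 22.0
```

Request:
servo_tool --translation '[[0,0,-0.005],[0,0,-0.012],[0,0,-0.02],[0,0,-0.028],[0,0,-0.031],[0,0,-0.03],[0,0,-0.026],[0,0,-0.018],[0,0,-0.009],[0,0,-0.003]]' --turn '[[0,0,0],[0,0,0],[0,0,0],[0,0,0],[0,0,0],[0,0,0],[0,0,0],[0,0,0],[0,0,0],[0,0,0]]'

```text
clock: 34.25
tool_pos: [0.465, 0.2027, 0.2]
eef_rot: [0.725, 0.689, 0.0, -0.0]
contact_force: [0.4, 0.2, -2.2]
opening: 0.758
finger_force: 22.0
```

Request:
servo_tool --translation '[[-0.0059,-0.0006,0],[-0.0138,-0.0015,0],[-0.0218,-0.0023,0],[-0.0277,-0.003,0],[-0.0297,-0.0032,0],[-0.0297,-0.0032,0],[-0.0277,-0.003,0],[-0.0218,-0.0023,0],[-0.0138,-0.0015,0],[-0.0059,-0.0007,0]]' --turn '[[0,0,0],[0,0,0],[0,0,0],[0,0,0],[0,0,0],[0,0,0],[0,0,0],[0,0,0],[0,0,0],[0,0,0]]'

```text
clock: 35.5
tool_pos: [0.4332, 0.0053, 0.1994]
eef_rot: [0.726, 0.688, -0.0, -0.0]
contact_force: [0.9, 0.6, -1.5]
opening: 0.762
finger_force: 22.0
```

Request:
servo_tool --translation '[[0,0,0],[0,0,0],[0,0,0.01],[0,0,0.02],[0,0,0.025],[0,0,0.025],[0,0,0.02],[0,0,0.01],[0,0,0],[0,0,0]]' --turn '[[0,0,0],[0,0,0],[0,0,0],[0,0,0],[0,0,0],[0,0,0],[0,0,0],[0,0,0],[0,0,0],[0,0,0]]'

```text
clock: 36.75
tool_pos: [0.4341, 0.0064, 0.09]
eef_rot: [0.725, 0.689, 0.0, 0.0]
contact_force: [0.7, 0.1, -0.5]
opening: 0.758
finger_force: 22.0
```

```bash
python3 lk.py b7
```

```text
[0.4341 0.0064 0.0902] 36.85
```

View pics/b7.png

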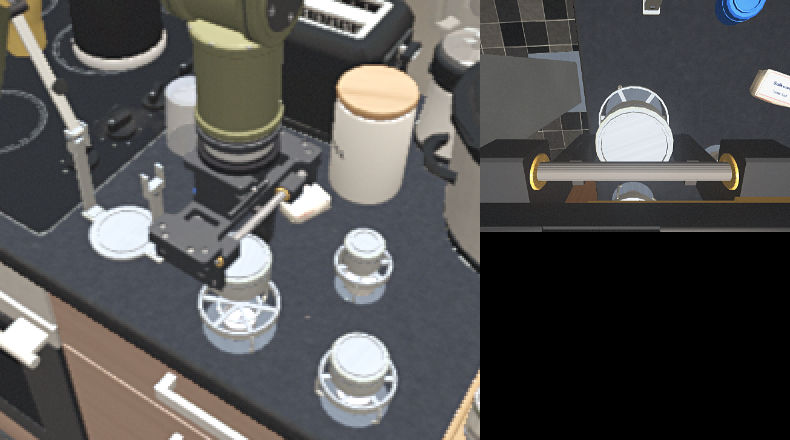

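The large tin hangs level over the large warmer (left (245,265), warmer at (240,310)), and the carrier is empty. I lower it.

Request:
servo_tool --translation '[[0,-0.001,0.006],[0,0,0.01],[0,0,0.01],[0,0,0.006],[0,0,0.003],[0,0,0.002],[0,0,0.002],[0,0,0.001],[0,0,0],[0,0,0]]' --turn '[[0,0,0],[0,0,0],[0,0,0],[0,0,0],[0,0,0],[0,0,0],[0,0,0],[0,0,0],[0,0,0],[0,0,0]]'

```text
clock: 38.1
tool_pos: [0.4328, 0.0064, 0.0497]
eef_rot: [0.725, 0.688, 0.0, 0.0]
contact_force: [-0.3, 0.2, -0.3]
opening: 0.758
finger_force: 22.0
```

Request:
servo_tool --translation '[[0,0,0.0004],[0,0,0],[0,0,0]]' --turn '[[0,0,0],[0,0,0],[0,0,0]]'

```text
clock: 38.48
tool_pos: [0.4328, 0.0064, 0.0497]
eef_rot: [0.725, 0.688, 0.0, 0.0]
contact_force: [-0.9, -1.0, 5.9]
opening: 0.755
finger_force: 22.0
```

Contact is firm at 5.9 N, so I release and back off upward.

Request:
servo_tool --translation '[[0,0,0],[0,0,0],[0,0,0],[0,0,0]]' --turn '[[0,0,0],[0,0,0],[0,0,0],[0,0,0]]' --grip 1.0

```text
clock: 38.98
tool_pos: [0.4327, 0.0064, 0.0491]
eef_rot: [0.725, 0.688, -0.0, -0.0]
contact_force: [0.4, -0.2, -0.5]
opening: 0.997
finger_force: 0.0
```

Request:
servo_tool --translation '[[0,0,-0.005],[0,0,-0.015],[0,0,-0.025],[0,0,-0.03],[0,0,-0.03],[0,0,-0.025],[0,0,-0.03],[0,0,-0.02],[0,0,-0.01],[0,0,0]]' --turn '[[0,0,0],[0,0,0],[0,0,0],[0,0,0],[0,0,0],[0,0,0],[0,0,0],[0,0,0],[0,0,0],[0,0,0]]'

```text
clock: 40.22
tool_pos: [0.4328, 0.0064, 0.2395]
eef_rot: [0.725, 0.688, 0.0, 0.0]
contact_force: [0.3, 0.6, -0.4]
opening: 1.0
finger_force: 0.0
```

```bash
python3 lk.py b8; for a in ".433 .0065 .079 .034" ".424 -.144 .079 .028" ".56 -.079 .079 .022"; do python3 lid.py $a; done
```

```text
[0.4321 0.0063 0.2386] 40.325
w 2684 span [0.0669 0.0667 0.0094] mid [0.4325 0.0063 0.079 ] medz 0.0788
s 620 span [0.0643 0.0671 0.0093] mid [0.4311 0.0064 0.0787] medz 0.0774
w 168 span [0.0387 0.0548 0.009 ] mid [ 0.4227 -0.1443  0.0789] medz 0.0792
s 553 span [0.0547 0.0545 0.009 ] mid [ 0.4223 -0.1447  0.0787] medz 0.0775
w 196 span [0.0366 0.0233 0.0085] mid [ 0.5619 -0.0691  0.0789] medz 0.0785
s 226 span [0.0447 0.0424 0.0084] mid [ 0.5574 -0.079   0.0783] medz 0.0773
```

View pics/b8.png

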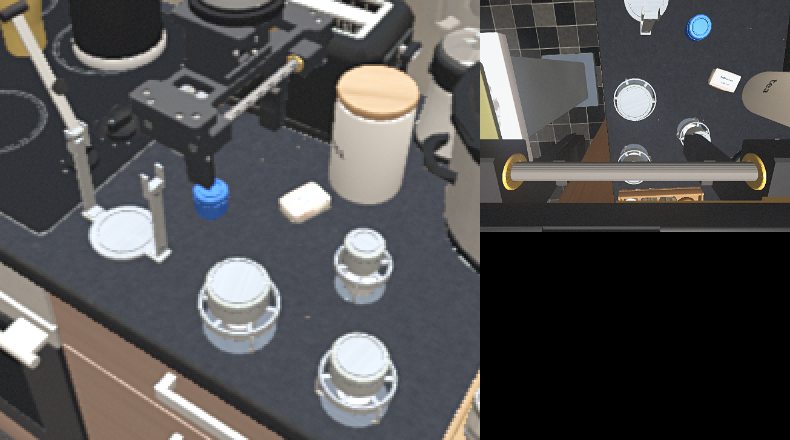

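All three tins stand upright in their matching collars: large (238,295), medium (358,365), small (363,250). The bar is still open, the blue tin is untouched, and the gripper is clear of everything.

```bash
python3 -c "
from plant import r
print(r.finish_job())"
```

```text
the job is handed in; nothing more can be done
None
```

The job is handed in: the bar is open past upright, and the small, medium and large tins each stand upright in their matching warmers, unpacked from the top down in about 40 s of robot time; the hand-in returned no verdict.

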